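Clamp the preserving jar's lid, stopping at the first slip

ROBOT

A 7-joint arm with a two-finger parallel gripper is mounted at the origin on the work surface. World frame = base frame: x ahead of the robot, y to its left, z up, the work surface at z = 0. Lengths are in m, angles in degrees, forces in N, time in s.
With the tool pointing down it reaches from about 0.425 to 0.875 m from the base axis. Payload 4.7 kg.
Tool frame: the origin (TCP) lies between the finger pads; the fingertips stand 11 mm ahead of it and the grasp point (between the pads) lies 8 mm behind it (env.tcp_to_tips is the distance from the TCP to the fingertips, in m); z points along the fingers, y is the line along which they close (so a half turn about z gives the same grasp; the last joint's range is limited). The gripper opens to 87 mm and grips with 3 to 60 N. Pads are 19 mm wide; open, the fingers measure 117 mm over their backs; the gripper's body (75 mm by 190 mm) begins 51 mm behind the grasp point.
Start: joints at [76.037, 18.392, -4.016, 83.108, 1.295, 78.541, -3.26], TCP at [0.166, -0.629, 0.206] pointing down, gripper open.
Joint ranges: [-163.93, 163.93], [-17.29, 119.83], [-79.2, 71.16], [3.27, 140.29], [-89.18, 269.18], [5.43, 117.66], [-154.24, 154.24]. Speed limits (degrees/s): [147.25, 147.25, 180, 180, 180, 180, 180].

INTERFACE

Orientations are given as [roll, pitch, yaw] about the fixed x, y, z axes, in that order (R = Rz(yaw) Ry(pitch) Rx(roll)).
In Python, from cell import env, viewer gives the robot as it stands.
- The arm moves only by the tool step_arm, never from a script. Its arguments are lists of equal length, an entry for each row: "delta_pos": the shift along the tool's x, y, z in units of 0.2 m (1.0 is 0.2 m), a list of three; "rot": the turn, a rotation vector about the tool's x, y, z in units of 1.5 rad (1.0 is 1.5 rad), a list of three; "gripper": the gripper command: -1 is shut, 1 is fully open, values between are in proportion. A call has 1 to 20 rows; each row is the pose to reach, as a shift and turn from the pose commanded when the call began, along the tool's axes at that moment; what a row does not reach only later rows make up. A row lasts 1/8 s, in which the tool goes at most 62.5 mm and 10.7 degrees, less where a joint would pass 70% of its speed; a pose out of reach is approached as far as the arm can. A call with a number of a shift or a turn outside -1 to 1 is refused whole. A call with a gripper value outside its range is refused whole. The fingers move at their own pace and stop on an object; "squeeze" is the grip in N (left out, the last holds). Time passes only in rows, so rows that repeat a pose let the fingers close. It gives the time, the measured TCP pose, the force, the opening and the grip force at its end, in the units of the state.
- env.get_obs(): the state, without advancing time (a new reading comes with each control period).
- viewer.read_camera(name): name is "scene" or "top"; returns a dict with "img" (384x512x3 uint8, red, green, blue), "fx", "fy", "cx", "cy" (pixels), "dist" ([k1, k2, p1, p2, k3] as OpenCV has them; the pictures are not rectified), "pose" (4x4, takes a point from camera to world coordinates). Camera axes: x right, y down, z forward; pixel columns grow to the right and rows downward; lengths in m; the calibration is good to about 2 mm. A picture is of the moment at which its call begins. There is no depth.
- env.sign_off(): hands the job in; it is judged then, once.
The state is a dict: "time_s": time; "qpos": joint angles; "joint_velocities": joint speeds; "effort": joint torques, N m; "tool_pos": TCP position; "tool_rot": TCP orientation; "force": force on the tool from outside, world axes, zero at the start; "wrist_torque": the same for the moment, N m; "grip_width": finger opening in m; "grasp_force": force on a finger pad.
Only numpy, scipy, OpenCV 4.12 (cv2) and the standard library are available. Lean on these libraries where they do the work, as an engineer would, in place of code of your own. Each camera call takes 0.05 s, during which the arm holds its last target. There are 200 camera calls.

TASK

Close the preserving jar: gently push the clamp's swing arm round until it is fully home against its stop, with its screw over the lid, then turn the black wing knob clockwise (seen from above) until its slip clutch gives for the first time, and stop at once: the clutch gives for only about 15 degrees, then it locks and turning on would crack the lid. Keep your hands off the lid and the jar, leave everything else on the counter where it is, and let go at the end.

Things in the scene. Friction and masses are not known exactly. Their poses are not given: they have to be found in the camera images.
- clamp: Grey base plate of the jar clamp, 130 x 250 x 15 mm, fixed to the counter; place and yaw vary. Origin on the counter below the jar's centre (below the screw when the arm is home); y axis along the plate. A steel post 22 mm thick stands on it at y = -100 mm and carries the swing arm; it ends under the arm's hub.
- swing: Aluminium swing arm, turning level about the post. Origin on the post's axis, 160 mm up; y axis from the post along the bar to the screw, at y = 100 mm. Bar 22 mm wide, 16 mm thick (0 to 16 mm above the origin). Home: y axis parallel to the clamp's, against a hard stop. Starts 45 to 72 degrees open, anticlockwise from above (screw towards the robot), and closes clockwise.
- bar_mid (a point): Middle of the bar's section, 55 mm from the post towards the screw: push the bar's side here (11 mm off) with closed fingers, under 40 N. The hinge drags with 0.25 N m (about 4.5 N here), the arm stays where left, and the force rises at the stop. 36 mm free between bar and lid boss. Do not swing it by the knob: that would turn the knob.
- knob_wing (a point): Centre of the knob's black wing, on the screw's axis, 208 mm above the counter: an upright bar 40 mm long (x axis), 12 mm thick (y axis: pinch across it, 25 to 45 N), 34 mm tall, on a disc 36 mm across whose top is 17 mm below this point. Under the disc a steel ring 52 mm across turns with the screw. Tighten clockwise from above, never back; the knob does not sink.
- screw (a point): Point on the screw's axis at the bar's underside. The screw turns at 0.11 N m while its foot is free and lowers it 5 mm/rad; how far the foot hangs is not measured: the first 0.3 to 1.5 rad are free (one or two grasps). On the lid the torque rises over about 0.2 rad to 0.21 N m and stays there while the clutch gives (knob turns, ring stands) for 0.3 rad; then it locks. It holds when let go.
- lid: White ceramic lid lying loose on the jar, origin at the underside of its plug: disc 90 mm across, top 16 mm above the origin, with a boss 28 mm across whose top, 32 mm above the origin and 124 mm above the counter, is where the screw's rubber foot (22 mm across, hanging 29 to 34 mm below the bar at the start) presses.
- jar: Glass jar, 90 mm across and 85 mm tall, fixed in the clamp's base; origin at the centre of its underside, which sits 15 mm above the counter.
- spare_lid_mid (a point): Bystander, leave alone: spare white lid lying on the counter, 90 mm across; point 30 mm above its underside
- mug_mid (a point): Bystander, leave alone: blue mug, 85 mm tall; point 30 mm above its underside
- oil_mid (a point): Bystander, leave alone: green oil bottle, 210 mm tall; point 30 mm above its underside
- pepper_mid (a point): Bystander, leave alone: dark wooden pepper mill, 160 mm tall; point 30 mm above its underside
- bowl_mid (a point): Bystander, leave alone: white bowl, 150 mm across; point 30 mm above its underside
- spoon_mid (a point): Bystander, leave alone: wooden spoon lying flat; point 30 mm above its underside
- spice_mid (a point): Bystander, leave alone: small amber spice jar with steel cap, 80 mm tall; point 30 mm above its underside

How it is judged (in metres and radians):
On the way, in this order (a step that is already met when the one before it is completed fails the run):
1. the swing arm is home against its stop (within 2.5 degrees), the foot not yet bearing on the lid (angle between the y axis of swing and the y axis of clamp, either way round below 0.044 rad and contact force between swing and lid below 1 N), for 0.1 s.
2. the foot presses the lid with the clutch's slip force (20 N, at least 15 N) (contact force between swing and lid above 15 N and angle between the y axis of swing and the y axis of clamp, either way round below 0.044 rad), for 0.1 s.
At the end, for the whole second after the job is handed in: The swing arm is home (within 2.5 degrees of the stop), the screw's foot presses the lid onto the jar with 15 N or more (the clutch slips at 20 N) and never pressed over 27 N, the lid lies level and centred on the jar within 6 mm, and the robot has let go (all of step 2 and horizontal distance between lid and jar below 0.006 m and angle between lid's own z axis and vertical below 0.06 rad and linear speed of lid below 0.01 m/s); the robot touches nothing.
It fails at once if turned on after the clutch had given and locked: the lid was pressed with more than 27 N (contact force between swing and lid above 27 N).
It fails at once if the swing arm's bar was pushed with more than 40 N (contact force between the fingers and swing_c0 above 40 N).
It fails at once if the robot touched the lid or jar with more than 2 N (contact force between any of the fingers, the arm and lid above 2 N or contact force between any of the fingers, the arm and jar above 2 N).
It fails at once if a bystander was moved more than 30 mm (distance of any of spare_lid_mid, mug_mid, oil_mid, pepper_mid, bowl_mid, spoon_mid, spice_mid from where it was at the start of the episode above 0.03 m).
It also fails if it takes over 67 s, if anything falls off the work surface, if the arm or the gripper's body presses on something with over 40 N, if the wrist force passes 120 N, or if a joint passes its speed limit or range.

## Working session

There is one attempt and no reset: what is moved stays moved. The work goes in short steps, Python scripts to look and compute and a tool call to move; the robot and the scene stay as the last step left them, time stands still between calls to the robot, and variables do not carry over. Pictures are saved under pics/ and viewed, at most 10 in all, crops included, and the job is handed in when it is done.

Besides the shell and the picture viewer there is one more tool, called by a JSON object that holds its "op" and its "data". step_arm: Moves the arm, as the interface text tells. Shifts and turns lie within -1 to 1; 1 stands for 0.2 m of shift or 1.5 rad of turn. Its arguments: {"type":"object","properties":{"delta_pos":{"type":"array"},"rot":{"type":"array"},"gripper":{"type":"array"},"squeeze":{"type":"number"}},"required":["delta_pos","rot","gripper"]}

```bash
ls; mkdir -p pics; cat > h.py <<'E'
import numpy as np, cv2
from cell import env, viewer
from scipy.spatial.transform import Rotation as R
def cam(n):
    c=viewer.read_camera(n); c['K']=np.array([[c['fx'],0,c['cx']],[0,c['fy'],c['cy']],[0,0,1]]);c['dist']=np.array(c['dist'],float);c['pose']=np.array(c['pose']);return c
def ray(c,uv):
    p=cv2.undistortPoints(np.array(uv,float).reshape(1,1,2),c['K'],c['dist'])[0,0]
    return c['pose'][:3,3],c['pose'][:3,:3]@np.array([p[0],p[1],1])
def onz(c,uv,z):
    o,d=ray(c,uv);return o+d*(z-o[2])/d[2]
def proj(c,P):
    W=np.linalg.inv(c['pose']);return cv2.projectPoints(np.array(P,float).reshape(-1,3),cv2.Rodrigues(W[:3,:3])[0],W[:3,3],c['K'],c['dist'])[0][:,0]
E
python3 - <<'E'
from h import *
for n in('scene','top'):
    c=cam(n);cv2.imwrite(f'pics/{n}0.png',c['img'][:,:,::-1]);print(n,c['pose'].round(3).tolist(),c['fx'])
o=env.get_obs();print({k:np.round(v,3).tolist() for k,v in o.items()})
E
```

```text
pics
scene [[0.846, 0.346, -0.407, 1.064], [0.534, -0.555, 0.638, -0.796], [-0.005, -0.756, -0.654, 0.983], [0.0, 0.0, 0.0, 1.0]] 461.23871375269573
top [[-0.006, -0.983, 0.183, 0.308], [-1.0, 0.005, -0.008, 0.034], [0.007, -0.183, -0.983, 1.418], [0.0, 0.0, 0.0, 1.0]] 414.47529951383166
{'time_s': 0.1, 'qpos': [76.038, 18.436, -4.016, 83.169, 1.294, 78.542, -3.26], 'joint_velocities': [0.038, -0.074, 0.07, -0.151, 0.054, 0.094, 0.045], 'effort': [-0.0, -49.257, -0.406, -31.34, -0.064, 0.04, 0.0], 'tool_pos': [0.166, -0.628, 0.205], 'tool_rot': [-179.898, 0.005, 14.772], 'force': [-0.107, 0.102, -0.289], 'wrist_torque': [0.001, 0.06, -0.027], 'grasp_force': 0.0, 'grip_width': 0.087}
```

View pics/top0.png

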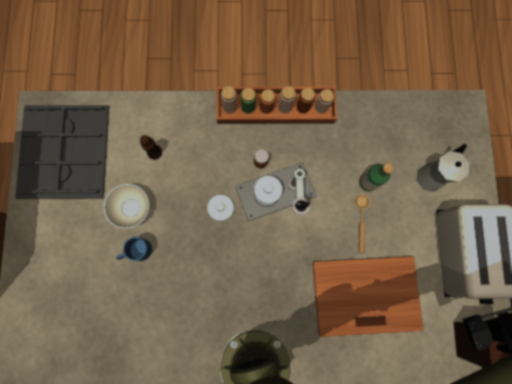

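View pics/scene0.png

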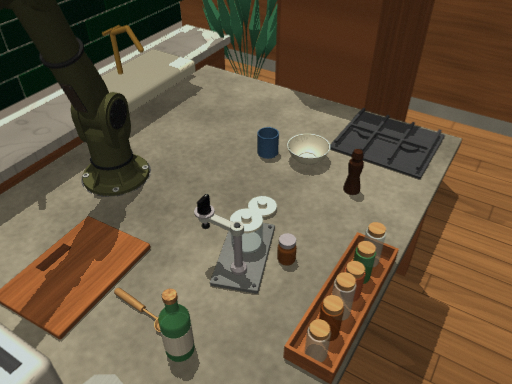

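Top view: plate around (275,192), lid (267,189), post and hub near (300,172), knob near (302,206). The scene view shows the knob at (205,207) and the hub at (237,228). Next come enlarged crops and blob measurements.

```bash
python3 - <<'E'
from h import *
t=cam('top');s=cam('scene')
a=cv2.resize(t['img'][150:234,220:330],None,fx=5,fy=5,interpolation=cv2.INTER_CUBIC)
cv2.imwrite('pics/tc.png',a[:,:,::-1])
a=cv2.resize(s['img'][180:300,180:320],None,fx=5,fy=5,interpolation=cv2.INTER_CUBIC)
cv2.imwrite('pics/sc.png',a[:,:,::-1])
def blobs(c,x0,y0,x1,y1,f,n):
    g=c['img'].astype(int)[y0:y1,x0:x1];m=f(g).astype(np.uint8)
    k,l,st,ce=cv2.connectedComponentsWithStats(m)
    for i in range(1,k):
        if st[i,4]>20: print(n,st[i].tolist(),(ce[i]+[x0,y0]).round(1).tolist())
dark=lambda g:g.max(2)<45
white=lambda g:g.min(2)>165
blobs(t,225,155,330,230,dark,'tdark');blobs(t,225,155,330,230,white,'twhite')
blobs(s,180,180,300,300,dark,'sdark');blobs(s,180,180,300,300,white,'swhite')
E
```

```text
tdark [71, 46, 13, 9, 70] [301.8, 205.2]
twhite [30, 22, 26, 26, 496] [267.6, 188.9]
twhite [73, 26, 4, 15, 41] [299.3, 188.3]
twhite [0, 42, 8, 21, 118] [227.7, 207.2]
sdark [17, 15, 14, 20, 205] [203.7, 205.4]
sdark [22, 43, 8, 6, 34] [205.4, 225.5]
swhite [31, 16, 66, 35, 930] [249.5, 213.8]
swhite [100, 54, 16, 11, 102] [287.4, 239.3]
```

View pics/tc.png

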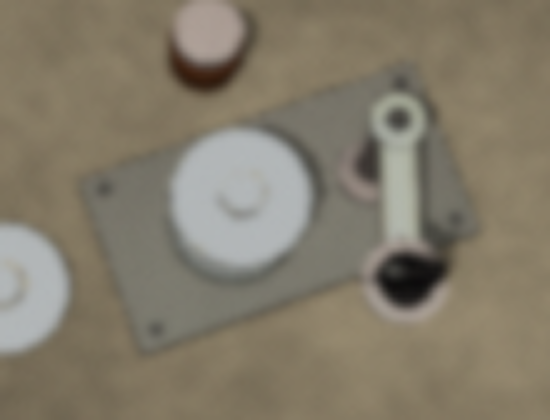

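View pics/sc.png

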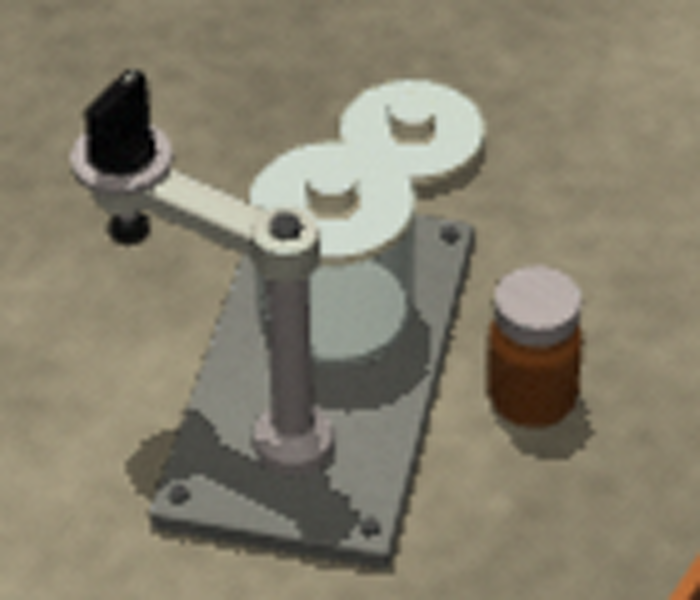

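Top crop: plate corners (78,180), (402,65), (480,232), (143,355); boss (242,196), hub centre (398,118), steel ring (406,282). Scene crop: hub (286,225), boss (332,190), wing top (118,85), ring (122,160).

```bash
cat > m.py <<'E'
from h import *
t=cam('top');s=cam('scene')
T=lambda u,v:(u/5+220-.4,v/5+150-.4)
S=lambda u,v:(u/5+180-.4,v/5+180-.4)
C=np.array([onz(t,T(*p),.015)[:2] for p in [(78,180),(402,65),(480,232),(143,355)]])
print('corners',C.round(3).tolist(),'mid',C.mean(0).round(4))
y=(C[0]+C[3]-C[1]-C[2]);print('plate y dir deg',np.degrees(np.arctan2(y[1],y[0])),'len',np.linalg.norm(y)/2, np.linalg.norm(C[0]-C[3]))
for n,p,q,z in [('boss',(242,194),(332,187),.124),('hub',(398,118),(286,225),.18),('ring',(406,282),(122,160),.183)]:
    a=onz(t,T(*p),z);b=onz(s,S(*q),z);print(n,a[:2].round(4),b[:2].round(4))
E
python3 m.py
python3 - <<'E'
from h import *
s=cam('scene')
# wing: top ridge ends in scene crop
for p in [(128,72),(90,108),(148,82),(110,118)]:
    print(onz(s,(p[0]/5+179.6,p[1]/5+179.6),.225)[:2].round(4))
E
```

```text
corners [[0.588, 0.063], [0.669, -0.163], [0.55, -0.213], [0.466, 0.019]] mid [ 0.5682 -0.0737]
plate y dir deg 109.74060847772216 len 0.2435676987081353 0.1291921651546097
boss [ 0.5565 -0.0436] [ 0.5658 -0.0503]
hub [ 0.5928 -0.1367] [ 0.5937 -0.1337]
ring [ 0.4908 -0.1381] [ 0.4988 -0.1413]
[ 0.4921 -0.1222]
[ 0.4924 -0.1539]
[ 0.5052 -0.1231]
[ 0.5053 -0.1546]
```

```bash
cat >> h.py <<'E'
def plan(start,targets,chain=True):
    """poses (x,y,z,yaw) tool down; prints delta_pos and rot-z in units, relative to previous (chain) or to start"""
    s=start
    for t in targets:
        R0=R.from_euler('xyz',[180,0,s[3]],degrees=True)
        d=R0.inv().apply(np.array(t[:3])-np.array(s[:3]))/.2
        print(t,'dp',d.round(3).tolist(),'rz',round(-np.radians(t[3]-s[3])/1.5,3))
        if chain:s=t
def cur():
    o=env.get_obs();return list(np.round(o['tool_pos'],4))+[o['tool_rot'][2]]
E
python3 - <<'E'
from h import *
plan((.166,-.629,.206,14.8),[(.24,-.53,.32,14.8+80),(.38,-.36,.33,176),(.53,-.192,.30,182),(.539,-.187,.174,182)])
E
```

```text
(0.24, -0.53, 0.32, 94.8) dp [0.484, -0.384, -0.57] rz -0.931
(0.38, -0.36, 0.33, 176) dp [0.788, 0.769, -0.05] rz -0.945
(0.53, -0.192, 0.3, 182) dp [-0.69, 0.89, 0.15] rz -0.07
(0.539, -0.187, 0.174, 182) dp [-0.046, 0.023, 0.63] rz -0.0
```

{"op": "step_arm", "data": {"delta_pos": [[0,0,-0.57],[0.48,-0.38,-0.57],[0.48,-0.38,-0.57],[0.48,-0.38,-0.57],[0.48,-0.38,-0.57],[0.48,-0.38,-0.57],[0.48,-0.38,-0.57],[0.48,-0.38,-0.57],[0.48,-0.38,-0.57]], "rot": [[0,0,0],[0,0,-0.93],[0,0,-0.93],[0,0,-0.93],[0,0,-0.93],[0,0,-0.93],[0,0,-0.93],[0,0,-0.93],[0,0,-0.93]], "gripper": [-1,-1,-1,-1,-1,-1,-1,-1,-1], "squeeze": 40}}

```text
time_s: 1.48
tool_pos: [0.2391, -0.5305, 0.32]
tool_rot: [-180.0, 0.0, 94.9]
force: [-0.3, 0.8, 0.0]
grip_width: 0.0054
grasp_force: 0.0
```

{"op": "step_arm", "data": {"delta_pos": [[0.79,0.77,-0.05],[0.79,0.77,-0.05],[0.79,0.77,-0.05],[0.79,0.77,-0.05],[0.79,0.77,-0.05],[0.79,0.77,-0.05],[0.79,0.77,-0.05],[0.79,0.77,-0.05],[0.79,0.77,-0.05]], "rot": [[0,0,-0.94],[0,0,-0.94],[0,0,-0.94],[0,0,-0.94],[0,0,-0.94],[0,0,-0.94],[0,0,-0.94],[0,0,-0.94],[0,0,-0.94]], "gripper": [-1,-1,-1,-1,-1,-1,-1,-1,-1]}}

```text
time_s: 2.6
tool_pos: [0.3796, -0.3605, 0.33]
tool_rot: [-180.0, 0.0, 175.4]
force: [0.6, 0.4, 1.2]
grip_width: 0.0004
grasp_force: 0.0
```

```bash
python3 - <<'E'
from h import *
c=cur();print(c,env.get_obs()['qpos'])
plan(c,[(.53,-.192,.30,182),(.539,-.187,.174,182)])
E
```

```text
[np.float64(0.3796), np.float64(-0.3605), np.float64(0.33), np.float64(175.41802282257444)] [ 65.95699076   2.204744   -26.05954232  88.18112825   0.97889157
  89.82900491 125.32944485]
(0.53, -0.192, 0.3, 182) dp [-0.682, 0.9, 0.15] rz -0.077
(0.539, -0.187, 0.174, 182) dp [-0.046, 0.023, 0.63] rz -0.0
```

{"op": "step_arm", "data": {"delta_pos": [[-0.68,0.9,0.15],[-0.68,0.9,0.15],[-0.68,0.9,0.15],[-0.68,0.9,0.15],[-0.68,0.9,0.15],[-0.68,0.9,0.15],[-0.68,0.9,0.15]], "rot": [[0,0,-0.077],[0,0,-0.077],[0,0,-0.077],[0,0,-0.077],[0,0,-0.077],[0,0,-0.077],[0,0,-0.077]], "gripper": [-1,-1,-1,-1,-1,-1,-1]}}

```text
time_s: 3.48
tool_pos: [0.5287, -0.1935, 0.3001]
tool_rot: [-179.9, -0.0, -178.1]
force: [-0.1, -0.3, 0.3]
grip_width: 0.0003
grasp_force: 0.0
```

{"op": "step_arm", "data": {"delta_pos": [[-0.045,0.025,0.25],[-0.045,0.025,0.45],[-0.045,0.025,0.63],[-0.045,0.025,0.63],[-0.045,0.025,0.63]], "rot": [[0,0,0],[0,0,0],[0,0,0],[0,0,0],[0,0,0]], "gripper": [-1,-1,-1,-1,-1]}}

```text
time_s: 4.1
tool_pos: [0.5389, -0.1875, 0.1756]
tool_rot: [-179.9, 0.1, -178.0]
force: [1.0, 0.3, 0.8]
grip_width: 0.0004
grasp_force: 0.0
```

```bash
python3 - <<'E'
from h import *
c=cur();print(c,env.get_obs()['qpos'].round(1),env.get_obs()['force'])
t=cam('top');s=cam('scene')
a=cv2.resize(t['img'][150:234,220:330],(525,400),interpolation=cv2.INTER_CUBIC)
b=cv2.resize(s['img'][170:275,180:250],(270,400),interpolation=cv2.INTER_CUBIC)
cv2.imwrite('pics/a1.png',np.hstack([a,b])[:,:,::-1])
hub=np.array([.593,-.135])
def pose(th,gap=0,z=.174):
    b=np.array([np.cos(np.radians(th)),np.sin(np.radians(th))]);n=np.array([b[1],-b[0]]) # clockwise push dir
    p=hub+.055*b-n*(.026+gap);return (p[0].round(4),p[1].round(4),z,th)
plan(c,[pose(x) for x in (182,174,166,158,150,142,134,126,120,116,114,112,110,108)],False)
E
```

```text
[np.float64(0.5389), np.float64(-0.1875), np.float64(0.1756), np.float64(-177.9849214416283)] [ 49.5  12.8 -37.7  96.2   8.2  73.7 102.2] [0.98902468 0.33319203 0.77860068]
(np.float64(0.5389), np.float64(-0.1629), 0.174, 182) dp [-0.004, 0.123, 0.008] rz -4.189
(np.float64(0.5356), np.float64(-0.1551), 0.174, 174) dp [0.011, 0.162, 0.008] rz -4.096
(np.float64(0.5333), np.float64(-0.1469), 0.174, 166) dp [0.021, 0.204, 0.008] rz -4.002
(np.float64(0.5323), np.float64(-0.1385), 0.174, 158) dp [0.024, 0.246, 0.008] rz -3.909
(np.float64(0.5324), np.float64(-0.13), 0.174, 150) dp [0.022, 0.288, 0.008] rz -3.816
(np.float64(0.5337), np.float64(-0.1216), 0.174, 142) dp [0.014, 0.33, 0.008] rz -3.723
(np.float64(0.5361), np.float64(-0.1135), 0.174, 134) dp [0.001, 0.37, 0.008] rz -3.63
(np.float64(0.5396), np.float64(-0.1058), 0.174, 126) dp [-0.018, 0.408, 0.008] rz -3.537
(np.float64(0.543), np.float64(-0.1004), 0.174, 120) dp [-0.036, 0.435, 0.008] rz -3.467
(np.float64(0.5455), np.float64(-0.097), 0.174, 116) dp [-0.049, 0.451, 0.008] rz -3.421
(np.float64(0.5469), np.float64(-0.0953), 0.174, 114) dp [-0.056, 0.459, 0.008] rz -3.397
(np.float64(0.5483), np.float64(-0.0937), 0.174, 112) dp [-0.063, 0.467, 0.008] rz -3.374
(np.float64(0.5498), np.float64(-0.0922), 0.174, 110) dp [-0.071, 0.474, 0.008] rz -3.351
(np.float64(0.5513), np.float64(-0.0907), 0.174, 108) dp [-0.079, 0.482, 0.008] rz -3.328
```

View pics/a1.png

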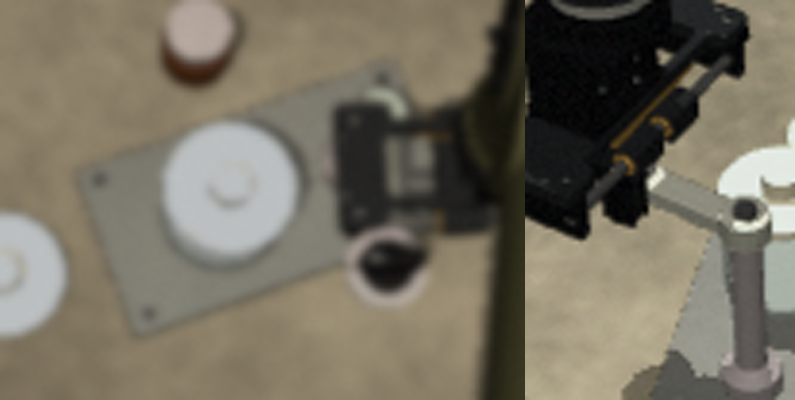

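The picture shows the closed fingers beside the bar on its open side: finger at (625,200) in the right half, knob clear at (388,262) in the left half. Now a gentle swing to about 14° before home.

{"op": "step_arm", "data": {"delta_pos": [[0,0.05,0.008],[0,0.09,0.008],[0,0.12,0.008],[0.006,0.14,0.008],[0.011,0.162,0.008],[0.016,0.183,0.008],[0.021,0.204,0.008],[0.023,0.225,0.008],[0.024,0.246,0.008],[0.023,0.267,0.008],[0.022,0.288,0.008],[0.018,0.309,0.008],[0.014,0.33,0.008],[0.008,0.35,0.008],[0.001,0.37,0.008],[-0.008,0.389,0.008],[-0.018,0.408,0.008],[-0.018,0.408,0.008]], "rot": [[0,0,0],[0,0,0],[0,0,0],[0,0,0.047],[0,0,0.093],[0,0,0.14],[0,0,0.186],[0,0,0.233],[0,0,0.279],[0,0,0.326],[0,0,0.372],[0,0,0.419],[0,0,0.465],[0,0,0.512],[0,0,0.559],[0,0,0.605],[0,0,0.652],[0,0,0.652]], "gripper": [-1,-1,-1,-1,-1,-1,-1,-1,-1,-1,-1,-1,-1,-1,-1,-1,-1,-1]}}

```text
time_s: 6.45
tool_pos: [0.5389, -0.104, 0.1724]
tool_rot: [-180.0, 0.0, 126.2]
force: [-0.9, -0.7, -0.3]
grip_width: 0.0009
grasp_force: 0.0
```

```bash
python3 - <<'E'
from h import *
c=cur();print(c,env.get_obs()['qpos'].round(1),env.get_obs()['force'])
hub=np.array([.593,-.135])
def pose(th,gap=0,z=.174):
    b=np.array([np.cos(np.radians(th)),np.sin(np.radians(th))]);n=np.array([b[1],-b[0]])
    p=hub+.055*b-n*(.026+gap);return (p[0].round(4),p[1].round(4),z,th)
plan(c,[pose(x) for x in (126,122,118,116,114,112,110,108,106)],False)
E
```

```text
[np.float64(0.5389), np.float64(-0.104), np.float64(0.1724), np.float64(126.18327495339697)] [ 40.3   9.8 -35.5  99.3   5.9  72.8  39.7] [-0.92495343 -0.65607542 -0.3314978 ]
(np.float64(0.5396), np.float64(-0.1058), 0.174, 126) dp [-0.009, -0.002, -0.008] rz 0.002
(np.float64(0.5418), np.float64(-0.1021), 0.174, 122) dp [-0.001, 0.017, -0.008] rz 0.049
(np.float64(0.5442), np.float64(-0.0986), 0.174, 118) dp [0.006, 0.037, -0.008] rz 0.095
(np.float64(0.5455), np.float64(-0.097), 0.174, 116) dp [0.009, 0.047, -0.008] rz 0.118
(np.float64(0.5469), np.float64(-0.0953), 0.174, 114) dp [0.011, 0.058, -0.008] rz 0.142
(np.float64(0.5483), np.float64(-0.0937), 0.174, 112) dp [0.014, 0.068, -0.008] rz 0.165
(np.float64(0.5498), np.float64(-0.0922), 0.174, 110) dp [0.015, 0.079, -0.008] rz 0.188
(np.float64(0.5513), np.float64(-0.0907), 0.174, 108) dp [0.017, 0.089, -0.008] rz 0.212
(np.float64(0.5528), np.float64(-0.0893), 0.174, 106) dp [0.018, 0.099, -0.008] rz 0.235
```

{"op": "step_arm", "data": {"delta_pos": [[0,0.012,-0.005],[0,0.022,-0.005],[0.003,0.032,-0.005],[0.006,0.041,-0.005],[0.009,0.05,-0.005],[0.01,0.055,-0.005],[0.011,0.06,-0.005]], "rot": [[0,0,0.025],[0,0,0.049],[0,0,0.072],[0,0,0.095],[0,0,0.118],[0,0,0.13],[0,0,0.142]], "gripper": [-1,-1,-1,-1,-1,-1,-1]}}

```text
time_s: 7.32
tool_pos: [0.5472, -0.096, 0.1733]
tool_rot: [-180.0, 0.0, 113.9]
force: [-0.2, -0.2, -0.3]
grip_width: 0.0003
grasp_force: 0.0
```

{"op": "step_arm", "data": {"delta_pos": [[0.001,0.005,0],[0.002,0.01,0]], "rot": [[0,0,0.012],[0,0,0.023]], "gripper": [-1,-1]}}

```text
time_s: 7.58
tool_pos: [0.549, -0.0947, 0.1733]
tool_rot: [-180.0, 0.0, 111.8]
force: [-0.3, -0.3, -0.8]
grip_width: 0.0007
grasp_force: 0.0
```

```bash
python3 - <<'E'
from h import *
c=cur();print(c);t=cam('top');s=cam('scene')
a=cv2.resize(t['img'][150:234,220:330],(525,400),interpolation=cv2.INTER_CUBIC)
b=cv2.resize(s['img'][170:275,190:260],(270,400),interpolation=cv2.INTER_CUBIC)
cv2.imwrite('pics/a2.png',np.hstack([a,b])[:,:,::-1])
E
```

```text
[np.float64(0.549), np.float64(-0.0947), np.float64(0.1733), np.float64(111.840297289249)]
```

View pics/a2.png

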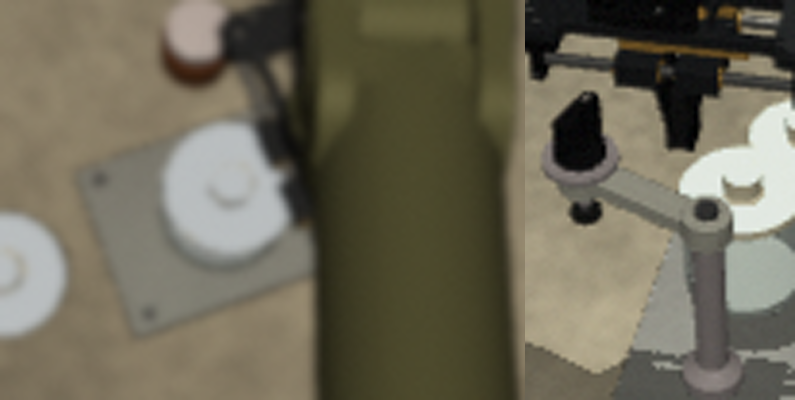

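The arm has not moved: the knob is still at scene pixel (204,208), and the finger now hangs at (685,140) of the crop, beyond the bar. I'll check the tip height by projection.

```bash
python3 - <<'E'
from h import *
print(env.tcp_to_tips,env.get_obs()['tool_pos'],env.get_obs()['tool_rot'],env.get_obs()['grip_width'])
s=cam('scene')
f=lambda p:np.round([190,170]+(np.array(p)-[525,0])/[3.857,3.81]-.4,1)
print('finger tip seen',f((683,150)))
for z in (.162,.17,.18,.19,.2): print(z,proj(s,[.549,-.0947,z]).round(1))
print('hub top seen',f((707,210)),[proj(s,[.593,-.135,z]).round(1).tolist() for z in (.16,.176,.18,.19)])
print('a1 tip seen',[180,170]+(np.array([627,225])-[525,0])/[3.857,3.81]-.4, [proj(s,[.539,-.1875,z]).round(1).tolist() for z in (.162,.17,.18,.19)])
E
```

```text
0.011 [ 0.54899889 -0.09462724  0.17332877] [ 1.79999437e+02 -3.58795166e-04  1.11879858e+02] 0.0005320395868255302
finger tip seen [230.6 209. ]
0.162 [[231.  214.1]]
0.17 [[230.9 211.8]]
0.18 [[230.8 209. ]]
0.19 [[230.6 206.1]]
0.2 [[230.5 203.2]]
hub top seen [236.8 224.7] [[[236.5, 230.5]], [[236.3, 226.0]], [[236.3, 224.8]], [[236.2, 221.9]]]
a1 tip seen [206.0454239  228.65511811] [[[206.5, 234.6]], [[206.2, 232.3]], [[206.0, 229.4]], [[205.7, 226.5]]]
```

```bash
cat >> h.py <<'E'
hub=np.array([.593,-.135])
def pose(th,gap=0,z=.156,r=.05):
    b=np.array([np.cos(np.radians(th)),np.sin(np.radians(th))]);n=np.array([b[1],-b[0]])
    p=hub+r*b-n*(.026+gap);return (p[0].round(4),p[1].round(4),z,th)
E
python3 - <<'E'
from h import *
c=cur();print('back')
a=pose(182,.024,.182);plan(c,[pose(140,.0,.182),pose(165,.0,.182),a],False)
E
```

```text
back
(np.float64(0.538), np.float64(-0.1228), 0.182, 140) dp [-0.11, -0.103, -0.043] rz -0.327
(np.float64(0.538), np.float64(-0.1472), 0.182, 165) dp [-0.223, -0.148, -0.043] rz -0.618
(np.float64(0.5448), np.float64(-0.1867), 0.182, 182) dp [-0.419, -0.191, -0.043] rz -0.816
```

{"op": "step_arm", "data": {"delta_pos": [[0,0,-0.06],[-0.055,-0.05,-0.06],[-0.11,-0.103,-0.06],[-0.16,-0.125,-0.06],[-0.223,-0.148,-0.06],[-0.32,-0.17,-0.06],[-0.42,-0.19,-0.06],[-0.42,-0.19,-0.06],[-0.42,-0.19,-0.06],[-0.42,-0.19,0.0],[-0.42,-0.19,0.045],[-0.42,-0.19,0.087],[-0.42,-0.19,0.087]], "rot": [[0,0,0],[0,0,-0.16],[0,0,-0.327],[0,0,-0.47],[0,0,-0.618],[0,0,-0.72],[0,0,-0.816],[0,0,-0.816],[0,0,-0.816],[0,0,-0.816],[0,0,-0.816],[0,0,-0.816],[0,0,-0.816]], "gripper": [-1,-1,-1,-1,-1,-1,-1,-1,-1,-1,-1,-1,-1]}}

```text
time_s: 9.35
tool_pos: [0.5443, -0.1866, 0.1548]
tool_rot: [180.0, -0.1, -178.0]
force: [-0.1, -0.1, 0.4]
grip_width: 0.0004
grasp_force: 0.0
```

```bash
python3 - <<'E'
from h import *
c=cur();c[3]=c[3]%360;print(c)
plan(c,[pose(x) for x in (182,174,166,158,150,142,134,126,122,118,114,110)],False)
s=cam('scene')
b=cv2.resize(s['img'][180:260,170:276],(636,480),interpolation=cv2.INTER_CUBIC)
cv2.imwrite('pics/a3.png',b[:,:,::-1])
E
```

```text
[np.float64(0.5443), np.float64(-0.1866), np.float64(0.1548), np.float64(182.01808017928695)]
(np.float64(0.5439), np.float64(-0.1627), 0.156, 182) dp [-0.002, 0.119, -0.006] rz 0.0
(np.float64(0.5406), np.float64(-0.1556), 0.156, 174) dp [0.013, 0.156, -0.006] rz 0.093
(np.float64(0.5382), np.float64(-0.1481), 0.156, 166) dp [0.024, 0.193, -0.006] rz 0.186
(np.float64(0.5369), np.float64(-0.1404), 0.156, 158) dp [0.029, 0.232, -0.006] rz 0.279
(np.float64(0.5367), np.float64(-0.1325), 0.156, 150) dp [0.028, 0.272, -0.006] rz 0.373
(np.float64(0.5376), np.float64(-0.1247), 0.156, 142) dp [0.023, 0.31, -0.006] rz 0.466
(np.float64(0.5396), np.float64(-0.1171), 0.156, 134) dp [0.011, 0.348, -0.006] rz 0.559
(np.float64(0.5426), np.float64(-0.1098), 0.156, 126) dp [-0.005, 0.384, -0.006] rz 0.652
(np.float64(0.5445), np.float64(-0.1064), 0.156, 122) dp [-0.015, 0.401, -0.006] rz 0.698
(np.float64(0.5466), np.float64(-0.1031), 0.156, 118) dp [-0.026, 0.417, -0.006] rz 0.745
(np.float64(0.5489), np.float64(-0.0999), 0.156, 114) dp [-0.038, 0.432, -0.006] rz 0.791
(np.float64(0.5515), np.float64(-0.0969), 0.156, 110) dp [-0.052, 0.447, -0.006] rz 0.838
```

View pics/a3.png

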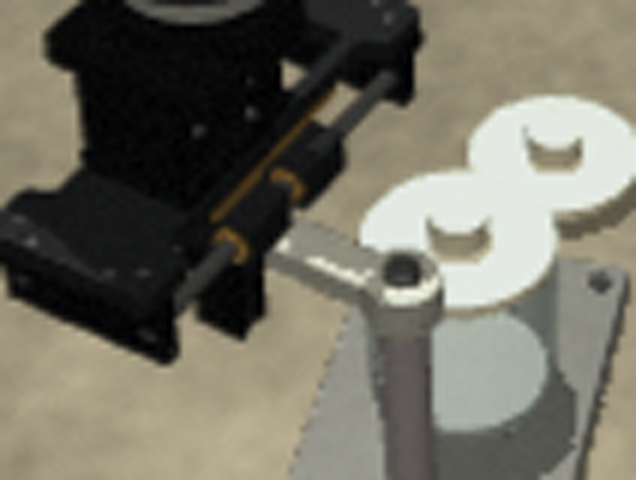

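The fingers now hang lower, with the tip at crop (240,335), alongside the bar. I'll push the first part and check that the arm moves.

{"op": "step_arm", "data": {"delta_pos": [[0,0.05,0],[0,0.085,0],[0,0.119,0],[0.006,0.138,0],[0.013,0.156,0],[0.019,0.175,0],[0.024,0.193,0],[0.027,0.212,0],[0.029,0.232,0]], "rot": [[0,0,0],[0,0,0],[0,0,0],[0,0,0.047],[0,0,0.093],[0,0,0.14],[0,0,0.186],[0,0,0.233],[0,0,0.279]], "gripper": [-1,-1,-1,-1,-1,-1,-1,-1,-1]}}

```text
time_s: 10.52
tool_pos: [0.5378, -0.1433, 0.1563]
tool_rot: [-179.8, 0.2, 157.8]
force: [0.6, -4.4, -0.6]
grip_width: 0.0002
grasp_force: 2.3
```

```bash
python3 - <<'E'
from h import *
c=cur();print(c,env.get_obs()['force'])
plan(c,[pose(x) for x in (158,150,142,134,126,122,118,114,110)],False)
s=cam('scene')
b=cv2.resize(s['img'][180:260,170:276],(636,480),interpolation=cv2.INTER_CUBIC)
cv2.imwrite('pics/a4.png',b[:,:,::-1])
E
```

```text
[np.float64(0.5378), np.float64(-0.1433), np.float64(0.1563), np.float64(157.8151166848502)] [ 0.58757538 -4.43758933 -0.56765202]
(np.float64(0.5369), np.float64(-0.1404), 0.156, 158) dp [0.01, 0.012, 0.001] rz -0.002
(np.float64(0.5367), np.float64(-0.1325), 0.156, 150) dp [0.025, 0.048, 0.001] rz 0.091
(np.float64(0.5376), np.float64(-0.1247), 0.156, 142) dp [0.036, 0.086, 0.001] rz 0.184
(np.float64(0.5396), np.float64(-0.1171), 0.156, 134) dp [0.041, 0.125, 0.001] rz 0.277
(np.float64(0.5426), np.float64(-0.1098), 0.156, 126) dp [0.041, 0.164, 0.001] rz 0.37
(np.float64(0.5445), np.float64(-0.1064), 0.156, 122) dp [0.039, 0.183, 0.001] rz 0.417
(np.float64(0.5466), np.float64(-0.1031), 0.156, 118) dp [0.035, 0.203, 0.001] rz 0.463
(np.float64(0.5489), np.float64(-0.0999), 0.156, 114) dp [0.031, 0.222, 0.002] rz 0.51
(np.float64(0.5515), np.float64(-0.0969), 0.156, 110) dp [0.024, 0.241, 0.002] rz 0.556
```

View pics/a4.png

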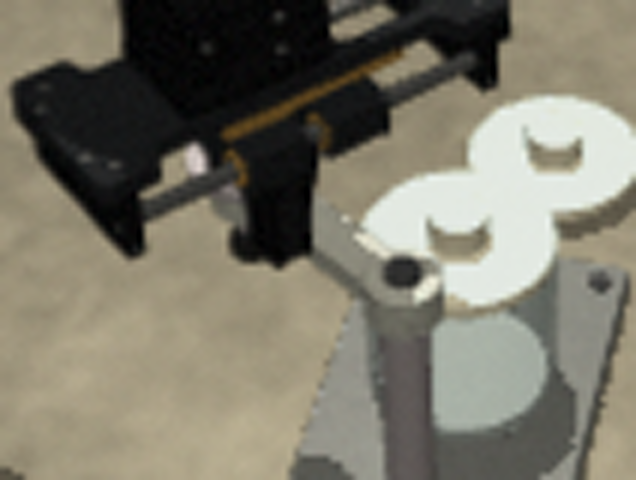

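The bar has swung with the finger and the force is 4.4 N, as expected. Continuing to about 10° before home.

{"op": "step_arm", "data": {"delta_pos": [[0.008,0.018,0],[0.015,0.036,0],[0.021,0.055,0],[0.026,0.074,0],[0.029,0.094,0],[0.031,0.113,0],[0.031,0.133,0],[0.031,0.152,0],[0.03,0.162,0],[0.029,0.171,0],[0.027,0.181,0]], "rot": [[0,0,0.047],[0,0,0.093],[0,0,0.14],[0,0,0.186],[0,0,0.233],[0,0,0.279],[0,0,0.326],[0,0,0.372],[0,0,0.395],[0,0,0.419],[0,0,0.442]], "gripper": [-1,-1,-1,-1,-1,-1,-1,-1,-1,-1,-1]}}

```text
time_s: 11.95
tool_pos: [0.5451, -0.107, 0.156]
tool_rot: [-179.8, 0.1, 120.0]
force: [-1.5, -5.5, 0.7]
grip_width: 0.0003
grasp_force: 2.1
```

{"op": "step_arm", "data": {"delta_pos": [[0,0.005,0],[0,0.01,0],[0,0.014,0],[0,0.019,0]], "rot": [[0,0,0.012],[0,0,0.024],[0,0,0.036],[0,0,0.047]], "gripper": [-1,-1,-1,-1]}}

```text
time_s: 12.45
tool_pos: [0.5489, -0.1025, 0.1559]
tool_rot: [-179.9, -0.1, 116.0]
force: [-5.0, -0.1, 3.2]
grip_width: 0.0006
grasp_force: 2.3
```

{"op": "step_arm", "data": {"delta_pos": [[0,0.005,0],[0,0.01,0],[0,0.014,0]], "rot": [[0,0,0.012],[0,0,0.024],[0,0,0.036]], "gripper": [-1,-1,-1]}}

```text
time_s: 12.82
tool_pos: [0.551, -0.1005, 0.1555]
tool_rot: [-179.9, -0.1, 112.9]
force: [-6.0, 0.9, 2.9]
grip_width: 0.0006
grasp_force: 2.4
```

{"op": "step_arm", "data": {"delta_pos": [[0,0.004,0],[0,0.008,0]], "rot": [[0,0,0.01],[0,0,0.02]], "gripper": [-1,-1]}}

```text
time_s: 13.08
tool_pos: [0.5523, -0.0995, 0.1554]
tool_rot: [-179.9, -0.2, 111.2]
force: [-6.1, 0.5, 1.6]
grip_width: 0.0004
grasp_force: 2.5
```

{"op": "step_arm", "data": {"delta_pos": [[0,0.004,0],[0,0.008,0]], "rot": [[0,0,0.01],[0,0,0.02]], "gripper": [-1,-1]}}

```text
time_s: 13.32
tool_pos: [0.5536, -0.0986, 0.1552]
tool_rot: [-179.9, -0.2, 109.5]
force: [-5.6, 1.1, 1.5]
grip_width: 0.0004
grasp_force: 2.5
```

{"op": "step_arm", "data": {"delta_pos": [[0,0.004,0],[0,0.008,0]], "rot": [[0,0,0.008],[0,0,0.015]], "gripper": [-1,-1]}}

```text
time_s: 13.58
tool_pos: [0.5549, -0.0978, 0.1551]
tool_rot: [-179.9, -0.2, 108.2]
force: [-5.9, 0.3, 1.1]
grip_width: 0.0005
grasp_force: 2.6
```

{"op": "step_arm", "data": {"delta_pos": [[0,0.004,0],[0,0.008,0]], "rot": [[0,0,0],[0,0,0]], "gripper": [-1,-1]}}

```text
time_s: 13.82
tool_pos: [0.5564, -0.097, 0.155]
tool_rot: [-179.8, -0.2, 108.3]
force: [-7.1, 2.2, 1.8]
grip_width: 0.0005
grasp_force: 2.6
```

{"op": "step_arm", "data": {"delta_pos": [[0,0.004,0],[0,0.008,0]], "rot": [[0,0,0],[0,0,0]], "gripper": [-1,-1]}}

```text
time_s: 14.08
tool_pos: [0.5579, -0.0964, 0.155]
tool_rot: [-179.8, -0.3, 108.3]
force: [-6.4, 2.6, 2.0]
grip_width: 0.0006
grasp_force: 2.7
```

```bash
python3 - <<'E'
from h import *
t=cam('top');s=cam('scene');print(env.get_obs()['force'])
a=cv2.resize(t['img'][155:230,230:325],(500,395),interpolation=cv2.INTER_CUBIC)
b=cv2.resize(s['img'][170:260,205:270],(285,395),interpolation=cv2.INTER_CUBIC)
cv2.imwrite('pics/a5.png',np.hstack([a,b])[:,:,::-1])
g=s['img'].astype(int)[170:240,205:270];m=(g.max(2)<45).astype(np.uint8)
k,l,st,ce=cv2.connectedComponentsWithStats(m)
print([(st[i].tolist(),(ce[i]+[205,170]).round(1).tolist()) for i in range(1,k) if st[i,4]>15])
E
```

```text
[-6.16103349  2.2865076   0.78840121]
[([0, 0, 65, 46, 1505], [236.0, 186.6]), ([38, 30, 7, 3, 17], [245.7, 200.9])]
```

{"op": "step_arm", "data": {"delta_pos": [[0,0.004,0],[0,0.008,0]], "rot": [[0,0,0],[0,0,0]], "gripper": [-1,-1]}}

```text
time_s: 14.42
tool_pos: [0.5587, -0.096, 0.155]
tool_rot: [-179.7, -0.3, 108.3]
force: [-9.7, 1.2, 4.0]
grip_width: 0.0007
grasp_force: 4.1
```

{"op": "step_arm", "data": {"delta_pos": [[0,0.004,0],[0,0.008,0]], "rot": [[0,0,0],[0,0,0]], "gripper": [-1,-1]}}

```text
time_s: 14.68
tool_pos: [0.5587, -0.096, 0.155]
tool_rot: [-179.6, -0.3, 108.3]
force: [-13.4, 1.5, 5.5]
grip_width: 0.0004
grasp_force: 6.1
```

The stop is reached: the TCP stands still while the force climbs to 13 N. Backing off and up, then looking.

{"op": "step_arm", "data": {"delta_pos": [[0,-0.05,0],[0,-0.2,0],[0,-0.2,0],[0,-0.2,-0.3],[0,-0.2,-0.6],[0,-0.5,-0.9],[0,-0.9,-0.9],[0,-0.9,-0.9],[0,-0.9,-0.9]], "rot": [[0,0,0],[0,0,0],[0,0,0],[0,0,0],[0,0,-0.2],[0,0,-0.4],[0,0,-0.6],[0,0,-0.8],[0,0,-0.9]], "gripper": [-1,-1,-1,-1,-1,0,0,0,0]}}

```text
time_s: 15.8
tool_pos: [0.3909, -0.156, 0.3377]
tool_rot: [-179.9, 0.3, 160.6]
force: [1.2, 0.2, -0.1]
grip_width: 0.0324
grasp_force: 0.0
```

```bash
python3 - <<'E'
from h import *
print(cur())
t=cam('top');s=cam('scene')
a=cv2.resize(t['img'][160:222,240:320],(400,310),interpolation=cv2.INTER_CUBIC)
b=cv2.resize(s['img'][170:250,200:280],(400,400),interpolation=cv2.INTER_CUBIC)
a=cv2.copyMakeBorder(a,0,90,0,0,cv2.BORDER_CONSTANT)
cv2.imwrite('pics/a6.png',np.hstack([a,b])[:,:,::-1])
for c,n,(x0,y0,x1,y1) in ((s,'s',(200,170,270,240)),(t,'t',(245,165,320,215))):
    g=c['img'].astype(int)[y0:y1,x0:x1];m=(g.max(2)<45).astype(np.uint8)
    k,l,st,ce=cv2.connectedComponentsWithStats(m)
    print(n,[(st[i].tolist(),(ce[i]+[x0,y0]).round(1).tolist()) for i in range(1,k) if st[i,4]>15])
E
```

```text
[np.float64(0.3909), np.float64(-0.156), np.float64(0.3377), np.float64(160.55459406418748)]
s [([39, 15, 15, 18, 221], [245.7, 193.3])]
t [([20, 14, 9, 10, 66], [269.1, 183.9]), ([47, 41, 15, 9, 71], [297.9, 210.9])]
```

View pics/a6.png

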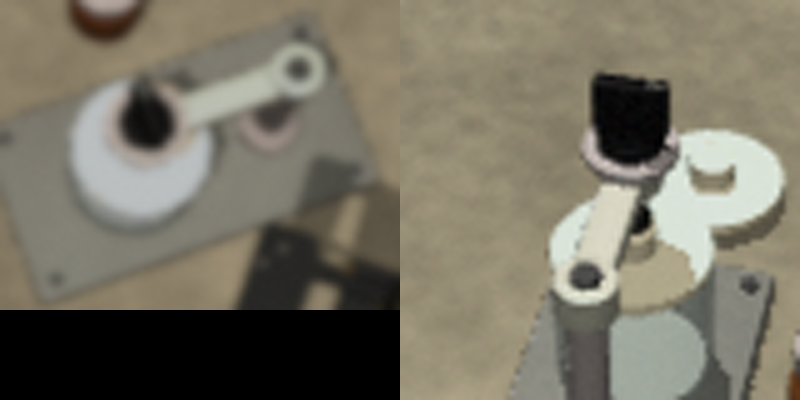

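The arm is home over the lid. Top crop: ring centre (147,122), hub (298,68). Scene crop: wing top from (597,76) to (668,83), ring centre (631,152).

```bash
python3 - <<'E'
from h import *
t=cam('top');s=cam('scene')
T=lambda u,v:(u/5+240-.4,v/5+160-.4)
S=lambda u,v:((u-400)/5+200-.4,v/5+170-.4)
for n,p,q,z in [('hub',(298,68),(586,275),.18),('ring',(147,122),(631,152),.183)]:
    a=onz(t,T(*p),z);b=onz(s,S(*q),z);print(n,a[:2].round(4),b[:2].round(4))
e=[onz(s,S(*p),.225)[:2] for p in [(597,76),(668,83)]];d=e[1]-e[0]
print('wing ends',np.round(e,4),'ctr',np.mean(e,0).round(4),np.linalg.norm(d),np.degrees(np.arctan2(d[1],d[0])))
print(env.get_obs()['qpos'].round(0))
E
```

```text
hub [ 0.5928 -0.1367] [ 0.5937 -0.1337]
ring [ 0.5588 -0.0434] [ 0.5648 -0.0481]
wing ends [[ 0.5442 -0.0473]
 [ 0.5782 -0.0327]] ctr [ 0.5612 -0.04  ] 0.03694300319501202 23.173513412963647
[ 47. -12. -24.  99.  -5.  91.  93.]
```

```bash
python3 - <<'E'
from h import *
plan(cur(),[(.560,-.0425,.25,199),(.560,-.0425,.2,199)])
E
```

```text
(0.56, -0.0425, 0.25, 199) dp [-0.601, 0.806, 0.431] rz -0.45
(0.56, -0.0425, 0.2, 199) dp [-0.0, -0.0, 0.25] rz -0.0
```

{"op": "step_arm", "data": {"delta_pos": [[-0.6,0.806,0],[-0.6,0.806,0],[-0.6,0.806,0],[-0.6,0.806,0.2],[-0.6,0.806,0.43],[-0.6,0.806,0.43],[-0.6,0.806,0.43]], "rot": [[0,0,-0.45],[0,0,-0.45],[0,0,-0.45],[0,0,-0.45],[0,0,-0.45],[0,0,-0.45],[0,0,-0.45]], "gripper": [0,0,0,0,0,0,0]}}

```text
time_s: 16.88
tool_pos: [0.5595, -0.0425, 0.2515]
tool_rot: [-180.0, 0.1, -160.9]
force: [-0.1, -0.1, 0.1]
grip_width: 0.0438
grasp_force: 0.0
```

```bash
python3 - <<'E'
from h import *
c=cur();c[3]%=360;print(c,env.get_obs()['qpos'].round(0))
plan(c,[(.560,-.0425,.2,199)])
s=cam('scene')
b=cv2.resize(s['img'][150:240,195:295],(600,540),interpolation=cv2.INTER_CUBIC)
cv2.imwrite('pics/a7.png',b[:,:,::-1])
E
```

```text
[np.float64(0.5595), np.float64(-0.0425), np.float64(0.2515), np.float64(199.05456018167672)] [ 35.   9. -37.  91.   5.  82. 106.]
(0.56, -0.0425, 0.2, 199) dp [-0.002, -0.001, 0.257] rz 0.001
```

View pics/a7.png

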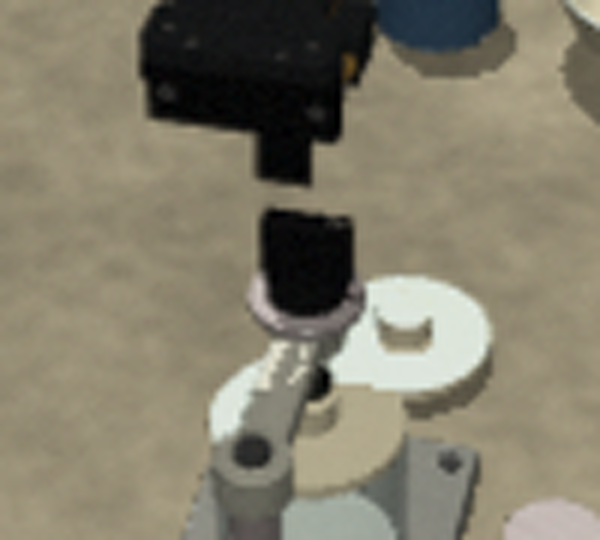

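The near finger's tip is at crop (283,185), above the wing (top at y≈215) and lined up along it. I'll work out the tip height.

```bash
python3 - <<'E'
from h import *
s=cam('scene')
for z in (.24,.25,.26,.27): print(z,proj(s,[.5694+.005,-.0698-.007,z]).round(1).tolist(),proj(s,[.5694,-.0698,z]).round(1).tolist())
print('wing top proj',proj(s,[.56,-.0425,.225]), 'seen',195+307/6-.4,150+215/6-.4)
x0,y0=225,150;g=s['img'].astype(int)[y0:200,x0:265];m=g.max(2)<50
for r in range(15,40): print(y0+r,x0+np.where(m[r])[0][[0,-1]] if m[r].any() else None)
E
```

```text
0.24 [[242.4, 190.7]] [[242.3, 188.5]]
0.25 [[242.3, 187.7]] [[242.2, 185.4]]
0.26 [[242.2, 184.5]] [[242.1, 182.3]]
0.27 [[242.2, 181.4]] [[242.0, 179.2]]
wing top proj [[245.1611876  185.87095538]] seen 245.76666666666665 185.43333333333334
165 [225 251]
166 [225 251]
167 [225 251]
168 [225 251]
169 [225 251]
170 [229 251]
171 [236 251]
172 [238 251]
173 [238 250]
174 [238 246]
175 [238 246]
176 [238 246]
177 [238 246]
178 [238 246]
179 [239 246]
180 [245 245]
181 None
182 None
183 None
184 None
185 [239 244]
186 [239 252]
187 [239 252]
188 [239 253]
189 [239 253]
```

{"op": "step_arm", "data": {"delta_pos": [[0,0,0.1],[0,0,0.18],[0,0,0.24],[0,0,0.26]], "rot": [[0,0,0],[0,0,0],[0,0,0],[0,0,0]], "gripper": [0,0,0,0]}}

```text
time_s: 17.48
tool_pos: [0.5581, -0.0428, 0.1973]
tool_rot: [-180.0, -0.1, -160.9]
force: [0.2, 0.8, 0.5]
grip_width: 0.0435
grasp_force: 0.0
```

{"op": "step_arm", "data": {"delta_pos": [[0,0,0.02],[0,0,0.035],[0,0,0.05]], "rot": [[0,0,0],[0,0,0],[0,0,0]], "gripper": [0,0,0]}}

```text
time_s: 17.85
tool_pos: [0.5586, -0.0428, 0.1879]
tool_rot: [-180.0, -0.0, -160.9]
force: [-0.8, -0.7, 0.1]
grip_width: 0.0432
grasp_force: 0.0
```

```bash
python3 - <<'E'
from h import *
print(cur(),env.get_obs()['force'],env.get_obs()['wrist_torque'])
s=cam('scene')
x0,y0=230,165;g=s['img'].astype(int)[y0:215,x0:265];m=g.max(2)<50
for r in range(5,50): print(y0+r,''.join('#' if v else '.' for v in m[r]))
E
```

```text
[np.float64(0.5586), np.float64(-0.0428), np.float64(0.1879), np.float64(-160.88493968387743)] [-0.75529703 -0.67591513  0.09095366] [ 0.09797798 -0.08209911 -0.06119696]
170 ######################....#........
171 #######################.##.........
172 ###########################........
173 ###########################........
174 ###########################........
175 ###########################........
176 ###########################........
177 ###########################........
178 ###########################........
179 ###########################........
180 ##########################.........
181 ######################..##.........
182 ######################..##.........
183 ######################..#..........
184 ######################.##..........
185 ######################.............
186 #######################............
187 #######################............
188 ########################...........
189 ########################...........
190 ########################...........
191 ########################...........
192 ....####################...........
193 .....
[... 170 characters left out ...]
########............
198 .........##############............
199 ..........#############............
200 ...........###########.............
201 ...........##########..............
202 ..............####.................
203 ...................................
204 ...................................
205 ...................................
206 ...................................
207 ...................................
208 ...................................
209 ...................................
210 ...................................
211 ..................#................
212 ..................##...............
213 .................###...............
214 .................###...............
```

{"op": "step_arm", "data": {"delta_pos": [[0.003,0,-0.025],[0.003,0,-0.025],[0.003,0,-0.025],[0.003,0,-0.025],[0.003,0,-0.025],[0.003,0,-0.025]], "rot": [[0,0,0],[0,0,0],[0,0,0],[0,0,0],[0,0,0],[0,0,0]], "gripper": [0,0,-0.4,-0.65,-1,-1], "squeeze": 35}}

```text
time_s: 18.65
tool_pos: [0.5578, -0.0429, 0.1928]
tool_rot: [-180.0, -0.0, -160.9]
force: [-1.2, 2.0, 0.3]
grip_width: 0.0115
grasp_force: 35.5
```

```bash
python3 - <<'E'
from h import *
o=env.get_obs();print(cur(),o['force'].round(2),o['wrist_torque'].round(3),o['grip_width'],o['grasp_force'],o['qpos'].round(1),o['effort'].round(2))
E
```

```text
[np.float64(0.5578), np.float64(-0.0429), np.float64(0.1928), np.float64(-160.88027069404458)] [-1.19  2.03  0.33] [0.641 0.052 0.079] 0.011499631540647514 35.49263119697571 [ 34.6  10.6 -36.8  96.2   6.6  75.3 105.7] [  0.04 -35.47  -3.2  -30.62   0.45  -0.07  -0.06]
```

Pinched at 11.5 mm and 35 N. Now turning clockwise in small steps while reading the wrist torque.

```bash
cat > t.py <<'E'
from h import *
r=[]
for i in range(4):
    o=env.get_obs();r.append([*o['force'],*o['wrist_torque'],o['effort'][6]]);
    if i<3: viewer.read_camera('scene')
print('t',round(o['time_s'],2),'yaw',round(o['tool_rot'][2],2),'F',np.mean(r,0)[:3].round(1),'M',np.mean(r,0)[3:6].round(3),'Mz',np.array(r)[:,5].round(3),'e7',np.array(r)[:,6].round(3),'w',round(o['grip_width'],4),o['tool_pos'].round(4))
E
python3 t.py
```

```text
t 18.8 yaw -160.87 F [-0.5  0.6  0.1] M [ 0.281 -0.051  0.054] Mz [0.079 0.043 0.066 0.027] e7 [-0.056 -0.067 -0.059 -0.057] w 0.0116 [ 0.5578 -0.0428  0.1928]
```

{"op": "step_arm", "data": {"delta_pos": [[0,0,0],[0,0,0]], "rot": [[0,0,0.033],[0,0,0.067]], "gripper": [-1,-1]}}

```text
time_s: 19.05
tool_pos: [0.5577, -0.0425, 0.1928]
tool_rot: [180.0, -0.0, -166.7]
force: [-0.8, 1.6, 1.0]
grip_width: 0.012
grasp_force: 35.0
```

```bash
python3 t.py
```

```text
t 19.2 yaw -166.58 F [-0.6  0.7  0.5] M [ 0.3   -0.015  0.016] Mz [ 0.05   0.056 -0.001 -0.041] e7 [ 0.317 -0.095 -0.263 -0.05 ] w 0.0117 [ 0.5577 -0.0425  0.1928]
```

{"op": "step_arm", "data": {"delta_pos": [[0,0,0],[0,0,0]], "rot": [[0,0,0.033],[0,0,0.067]], "gripper": [-1,-1]}}

```text
time_s: 19.45
tool_pos: [0.5577, -0.0423, 0.1928]
tool_rot: [180.0, -0.0, -172.4]
force: [-1.5, 1.2, 0.6]
grip_width: 0.0119
grasp_force: 35.0
```

```bash
python3 t.py
```

```text
t 19.6 yaw -172.3 F [-1.1  1.5  0.4] M [0.527 0.061 0.002] Mz [ 0.092  0.016 -0.035 -0.063] e7 [ 0.315 -0.106 -0.268 -0.056] w 0.0118 [ 0.5577 -0.0423  0.1928]
```

e7 right after each identical step repeats to 0.002, so I'll watch it and Mz step by step.

{"op": "step_arm", "data": {"delta_pos": [[0,0,0],[0,0,0]], "rot": [[0,0,0.033],[0,0,0.067]], "gripper": [-1,-1]}}

```text
time_s: 19.85
tool_pos: [0.5577, -0.0421, 0.1928]
tool_rot: [180.0, -0.0, -178.1]
force: [-1.0, 2.9, -0.1]
grip_width: 0.0117
grasp_force: 35.0
```

```bash
python3 t.py
```

```text
t 20.0 yaw -178.02 F [-1.3  2.7  0.1] M [0.772 0.14  0.047] Mz [ 0.141  0.034 -0.024  0.036] e7 [ 0.313 -0.113 -0.271 -0.06 ] w 0.0113 [ 0.5576 -0.0421  0.1928]
```

{"op": "step_arm", "data": {"delta_pos": [[0,0,0],[0,0,0]], "rot": [[0,0,0.033],[0,0,0.067]], "gripper": [-1,-1]}}

```text
time_s: 20.25
tool_pos: [0.5577, -0.0418, 0.1928]
tool_rot: [180.0, -0.0, 176.1]
force: [-0.8, 3.4, 0.6]
grip_width: 0.0116
grasp_force: 35.0
```

```bash
python3 t.py
```

```text
t 20.4 yaw 176.24 F [-1.4  4.   0.3] M [1.02  0.184 0.045] Mz [ 0.087  0.121 -0.03   0.   ] e7 [ 0.31  -0.118 -0.275 -0.064] w 0.0113 [ 0.5577 -0.0418  0.1928]
```

{"op": "step_arm", "data": {"delta_pos": [[0,0,0],[0,0,0]], "rot": [[0,0,0.033],[0,0,0.067]], "gripper": [-1,-1]}}

```text
time_s: 20.65
tool_pos: [0.5577, -0.0416, 0.1929]
tool_rot: [179.9, -0.0, 170.4]
force: [-2.0, 4.9, 0.9]
grip_width: 0.0117
grasp_force: 35.0
```

```bash
python3 t.py
```

```text
t 20.8 yaw 170.49 F [-1.8  5.2  0.8] M [1.205 0.24  0.128] Mz [0.182 0.179 0.079 0.072] e7 [ 0.24  -0.203 -0.325 -0.123] w 0.0116 [ 0.5577 -0.0416  0.1929]
```

e7 fell by 0.07 and Mz rose to 0.18 in the last step: the foot is on the lid and the torque is rising. One more 0.1 rad step should enter the slip.

{"op": "step_arm", "data": {"delta_pos": [[0,0,0],[0,0,0]], "rot": [[0,0,0.033],[0,0,0.067]], "gripper": [-1,-1]}}

```text
time_s: 21.05
tool_pos: [0.5578, -0.0414, 0.1929]
tool_rot: [179.9, -0.0, 164.7]
force: [-1.1, 6.1, 0.7]
grip_width: 0.0115
grasp_force: 35.0
```

```bash
python3 t.py
```

```text
t 21.2 yaw 164.75 F [-1.3  5.6  1. ] M [1.323 0.22  0.146] Mz [0.155 0.153 0.15  0.128] e7 [ 0.202 -0.254 -0.356 -0.161] w 0.0116 [ 0.5578 -0.0414  0.1929]
```

Torque has risen by 0.10 N m in all, the full slip level. One 0.05 rad step ensures it is in the slip (well under 0.3 rad), then I let go.

{"op": "step_arm", "data": {"delta_pos": [[0,0,0],[0,0,0]], "rot": [[0,0,0.033],[0,0,0.033]], "gripper": [-1,-1]}}

```text
time_s: 21.45
tool_pos: [0.5578, -0.0412, 0.1929]
tool_rot: [179.9, -0.0, 161.9]
force: [-1.6, 4.9, 0.6]
grip_width: 0.0117
grasp_force: 35.0
```

```bash
python3 t.py
```

```text
t 21.6 yaw 161.92 F [-1.5  5.5  0.6] M [1.348 0.177 0.111] Mz [0.133 0.094 0.121 0.097] e7 [-0.235 -0.134 -0.114 -0.111] w 0.0122 [ 0.5578 -0.0413  0.1929]
```

{"op": "step_arm", "data": {"delta_pos": [[0,0,0],[0,0,0],[0,0,0],[0,0,-0.1],[0,0,-0.3],[0,0,-0.5],[0,0,-0.7],[0,0,-0.7]], "rot": [[0,0,0],[0,0,0],[0,0,0],[0,0,0],[0,0,0],[0,0,0],[0,0,0],[0,0,0]], "gripper": [0,0,0,0,0,0,0,0]}}

```text
time_s: 22.6
tool_pos: [0.5597, -0.0434, 0.3365]
tool_rot: [180.0, 0.4, 161.7]
force: [0.7, 0.1, -1.0]
grip_width: 0.0433
grasp_force: 0.0
```

```bash
python3 - <<'E'
from h import *
s=cam('scene');t=cam('top')
x0,y0=225,170;g=s['img'].astype(int)[y0:240,x0:265];m=g.max(2)<50
for r in range(10,66,2): print(y0+r,''.join('#' if v else '.' for v in m[r]))
g=t['img'].astype(int)
print('hub region same?',g[170:178,295:304].mean((0,1)),env.get_obs()['force'])
E
```

```text
180 ........................................
182 ........................................
184 ...............#####....................
186 ...............########.................
188 ...............#######..................
190 ...............############.............
192 ................###########.............
194 ................###########.............
196 ...............#############............
198 ...............#############............
200 ................###########.............
202 ...................####....#............
204 ........................................
206 ........................................
208 ........................................
210 ........................................
212 .......................##...............
214 ......................###...............
216 .....................###................
218 ........................................
220 ........................................
222 ........................................
224 ..........####..........................
226 ..........#####.........................
228 ........................................
230 ........................................
232 ........................................
234 ........................................
hub region same? [80.70833333 77.44444444 47.05555556] [-0.07264258 -0.34017238 -0.55344915]
```

```bash
python3 -c "
from cell import env
print(env.sign_off())"
```

```text
the job is handed in; nothing more can be done
None
```

I swung the clamp arm home against its stop, turned the wing knob clockwise about 0.65 rad until the torque reached the clutch's slip level, let go and handed the job in. The slip is judged from torque readings only, and the hand-in gave no verdict.

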